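# Tip a timber post into a drilling jig and shut the gate

## Robot

A 6-joint arm with a two-finger parallel gripper is mounted at the origin on a cart in front of the work surface, level with it; the furniture and walls round the work are solid. World frame = base frame: x ahead of the robot, y to its left, z up, the work surface at z = 0. Lengths are in m, angles in rad, forces in N, time in s.
With the tool pointing down it reaches from about 0.35 to 0.875 m from the base axis. Payload 4.2 kg.
Tool frame: the origin (TCP) lies midway between the tips of the shut fingers; the grasp point (between the pads) lies 19 mm behind it (manip.tcp_to_grasp is the distance from the TCP to the grasp point, in m); z points along the fingers, y is the direction in which the jaws open and shut (so a half turn about z gives the same grasp; the last joint's range is limited). The gripper opens to 87 mm and grips with 3 to 60 N. Pads are 19 mm wide; open, the fingers measure 117 mm over their backs; the gripper's body (75 mm by 190 mm) begins 51 mm behind the grasp point.
Start: joints at [1.483, 0.385, 0.008, 0, -1.194, -0.259], TCP at [0.212, 0.588, 0.223] pointing down, gripper open.
Joint ranges: [-3.14, 3.14], [-1.21, 2.06], [-1.07, 1.41], [-3.16, 2.05], [-2.99, -0.16], [-3.1, 3.1]. Speed limits (rad/s): [2.79, 2.79, 3.14, 3.14, 3.14, 3.14].

## Interface

Orientations are given as a unit quaternion [w, x, y, z].
In Python, from station import manip gives the robot as it stands. The module is installed in compiled form; this text tells all that it offers.
- The arm moves only by the tool servo_tool, never from a script. Its argument "plan" is a list of rows, each a list of 3 entries, a list of its own where there are three numbers: the opening, from 0 (shut) to 1 (fully open), then the shift along the world's x, y, z in units of 0.05 m (1.0 is 0.05 m), then the turn about the world's z in units of 0.1 rad (1.0 is 0.1 rad). In form: [[fingers, [dx, dy, dz], turn], ...]. A call has 1 to 10 rows; each row shifts and turns the commanded pose from where the row before left it; what a row does not reach is not made up. A row lasts 1/10 s, in which the tool goes at most 50 mm and 8.59 degrees, less where a joint would pass 70% of its speed; a pose out of reach is approached as far as the arm can. A call with a number of a shift or a turn outside -1 to 1 is refused whole. A call with a gripper value outside its range is refused whole. The fingers move at their own pace and stop on an object; "grip_force" is the grip in N (left out, the last holds). Time passes only in rows, so rows that do not move let the fingers close. It gives the time, the measured TCP pose, the force and the opening at its end, in the units of the state.
- manip.get_state(): the state, without advancing time (a new reading comes with each control period).
- manip.get_image(name): name is "scene" or "top"; returns a dict with "frame" (480x640x3 uint8, red, green, blue), "range_z" (480x640 float32, m along the optical axis (not along the pixel's ray), 0 where there is no reading), "intrinsics" (3x3 intrinsics, pixels), "world_from_camera" (4x4, takes a point from camera to world coordinates). Camera axes: x right, y up, looking along -z (the intrinsics and any distortion apply to the point x, -y, -z); pixel columns grow to the right and rows downward; lengths in m; the calibration is good to about 2 mm. A picture is of the moment at which its call begins.
- manip.finish_job(): hands the job in, once; it reports no verdict.
Trained networks look in the newest picture that a camera, given by its name, has taken for a name from the list of things; names that differ only in an ending like _2 or _b are one class to them, and where a whole thing is asked for, a point or a joint stands for the part that bears it (a point fixed in the world has none). Each returns a list of dicts, best first, with "conf" (0 to 1); they miss things now and then, are a little off and sometimes report something else, mostly with a low value. They report only what shows in the picture. A call takes as long as a camera call. They do not tell look-alikes from the thing itself.
- manip.silhouettes(label, camera): "pixels" (480x640 bool, what is visible of it) and "uv" ([column, row] in pixels, amid what is visible of it).
The state is a dict: "clock": time; "q": joint angles; "joint_vel": joint speeds; "tau": joint torques, N m; "eef_pos": TCP position; "ee_rot": TCP orientation; "ft_force": force on the tool from outside, world axes, zero at the start; "torque": the same for the moment, N m; "finger_gap": opening from 0.0 (shut) to 1.0 (fully open).
Only numpy, scipy, OpenCV 4.12 (cv2) and the standard library are available. Lean on these libraries where they do the work, as an engineer would, in place of code of your own. Each camera call takes 0.05 s, during which the arm holds its last target.

## Task

Load the standing timber post into the drilling jig: tip it over the low front edge of the grey bed so that it lies flat on the bed with the black cross facing up, slide it along the bed until its end is fully home and square against the steel end stop, and swing the yellow gate fully shut behind it. Leave the other things on the table where they are.

Things in the scene. Friction and masses are not known exactly. Their poses are not given: they have to be found in the camera images.
- jig: Drilling jig, screwed down: a flat grey bed 204 mm long, 160 wide, 20 thick; its front edge is the low step over which the post is tipped. Origin: on the table, middle of the front edge. x runs along the bed from front edge to steel end stop, y across the bed, z up. Face of the end stop (130 mm wide, 60 mm above the bed) at x = +180 mm. Gate hinge axis vertical at x = +8, y = -70 mm.
- gate (a joint): Angle of the yellow gate, rad. 0 = fully shut, at a stop: it lies straight across the bed just inside the front edge. Grows as the free end swings out, away from the end stop, to the front of the bed. At the start 1.57 to 1.75: it points straight out from the bed, beside the standing post. It stays where it is left and moves with about 1 N at the knob.
- gate_pivot (a point): Point on the gate's hinge axis, 35 mm above the table, level with the middle of the gate's yellow bar. The bar is 12 mm thick and 18 mm tall, reaches 130 mm from the hinge axis, and its underside is 5 mm above the bed.
- gate_knob (a point): Middle of the gate's upright black knob, 25 mm in diameter, from 53 to 99 mm above the table; this point is 76 mm above the table. It sits 105 mm along the gate from the hinge axis and 14 mm off the bar's middle line, on the side away from the end stop when shut (then at x = -6, y = +35 mm of the jig).
- post_center (a point): Centre of the timber post, a pale square block 90 x 90 x 160 mm, about 0.55 kg, too wide to grip. z: along its length (up while it stands); x: towards the jig while it stands. Its -x face carries a drawn black cross. It stands on the table, its foot 4 to 20 mm short of the bed's front edge. Lying on the bed, this point is 65 mm above the table.
- post_top (a point): Centre of the upper end of the post, 80 mm from post_center along its z axis: the end that goes against the end stop. Axes as those of post_center.
- marker_black_mid (a point): Bystander, to be left alone: white marker pen with a black cap, 136 mm long, 16 mm thick, lying. The point lies on its middle axis, 8 mm above its underside.
- tin_mid (a point): Bystander, to be left alone: round aluminium tin, 62 mm across, 34 mm high. The point lies on its middle axis, 8 mm above its underside.
- tape_roll_mid (a point): Bystander, to be left alone: roll of cream masking tape lying flat, 104 mm across, 25 mm high. The point lies on its middle axis, 8 mm above its underside.
- tape_measure_mid (a point): Bystander, to be left alone: yellow and black pocket tape measure, 35 x 89 x 63 mm, standing. The point lies on its middle axis, 8 mm above its underside.
- wood_block_mid (a point): Bystander, to be left alone: small brown wooden tamping block, 45 x 96 x 35 mm. The point lies on its middle axis, 8 mm above its underside.
- small_tin_mid (a point): Bystander, to be left alone: smaller round aluminium tin, 58 mm across, 28 mm high. The point lies on its middle axis, 8 mm above its underside.
Not all that is in view belongs to the job. Of the things shaped like the part that bears post_center, the wooden one is meant.

How it is judged:
On the way:
1. the post lies flat on the bed, cross up (angle between post_center's own x axis and vertical above 3.05 rad and height (world z) of post_center between 0.058 and 0.072 m and y of post_center in the frame of jig between -0.03 and 0.03 m), for 0.2 s.
At the end, for the whole second after the job is handed in: The post lies flat on the bed (within 5 degrees) with the cross up, its middle within 30 mm of the middle line of the bed, its end within 5 mm of the end stop and square to it within 0.06 rad; the gate is shut to within 0.08 rad (all of step 1 and x of post_top in the frame of jig above 0.175 m and angle between the z axis of post_center and the x axis of jig, either way round below 0.06 rad and value of joint gate below 0.08 rad); the robot touches nothing.
It fails at once if one of the bystanders is moved by more than 30 mm (distance of any of marker_black_mid, tin_mid, tape_roll_mid, tape_measure_mid, wood_block_mid, small_tin_mid from where it was at the start of the episode above 0.03 m).
It also fails if it takes over 64 s, if anything falls off the work surface, if the arm or the gripper's body presses on something with over 40 N, if the wrist force passes 120 N, or if a joint passes its speed limit or range.

## Working session

There is one attempt and no reset: what is moved stays moved. The work goes in short steps, Python scripts to look and compute and a tool call to move; the robot and the scene stay as the last step left them, time stands still between calls to the robot, and variables do not carry over. Pictures are saved under pics/ and viewed, and the job is handed in when it is done.

Besides the shell and the picture viewer there is one more tool, called after "Emit:" by a JSON object that holds its "fn" and its "kwargs". servo_tool: Moves the arm, as the interface text tells. Shifts and turns lie within -1 to 1; 1 stands for 0.05 m of shift or 0.1 rad of turn. Its arguments: {"type":"object","properties":{"plan":{"type":"array"},"grip_force":{"type":"number"}},"required":["plan"]}

```bash
mkdir -p pics; python3 - <<'E'
from station import manip
import cv2
print(manip.get_state())
for n in("scene","top"):
    d=manip.get_image(n); cv2.imwrite(f"pics/{n}0.png",d["frame"][:,:,::-1]); print(n,d["intrinsics"],d["world_from_camera"])
    import numpy as np; np.savez(f"{n}0.npz",**d)
E
```

```text
{'clock': 0.0, 'q': array([ 1.48262132e+00,  3.85576957e-01,  6.63598043e-03, -4.87762769e-04,
       -1.19396901e+00, -2.58640839e-01]), 'joint_vel': array([ 3.83144128e-05, -3.71728891e-04, -2.04534871e-03, -3.21632641e-04,
       -1.18306055e-04,  4.37356283e-04]), 'tau': array([-1.07791613e-03, -3.90663207e+01,  1.87405837e+01,  4.21981841e+00,
        1.09111119e-02, -1.96077981e-04]), 'eef_pos': array([0.21219906, 0.58725001, 0.22145291]), 'ee_rot': array([ 1.07228891e-03,  9.84986380e-01, -1.72628688e-01, -1.35884495e-04]), 'ft_force': array([-0.37937714,  0.23433148, -0.17235031]), 'torque': array([-0.01709983,  0.06305885, -0.00545665]), 'finger_gap': 0.9984691862826062}
scene [[522.24945478   0.         322.02064102]
 [  0.         522.24945478 241.99816891]
 [  0.           0.           1.        ]] [[-0.86257292  0.38821586 -0.32443245  0.11992265]
 [-0.50581689 -0.67544758  0.53658163  0.75942286]
 [-0.01082761  0.62694419  0.77898892  1.22899489]
 [ 0.          0.          0.          1.        ]]
top [[444.07286964   0.         326.76153401]
 [  0.         444.07286964 232.40613291]
 [  0.           0.           1.        ]] [[-0.01006715  0.98287734 -0.18398582  0.37067091]
 [-0.99986145 -0.00745518  0.01488285  0.00673781]
 [ 0.01325637  0.18411015  0.98281622  1.16501275]
 [ 0.          0.          0.          1.        ]]
```

View pics/scene0.png

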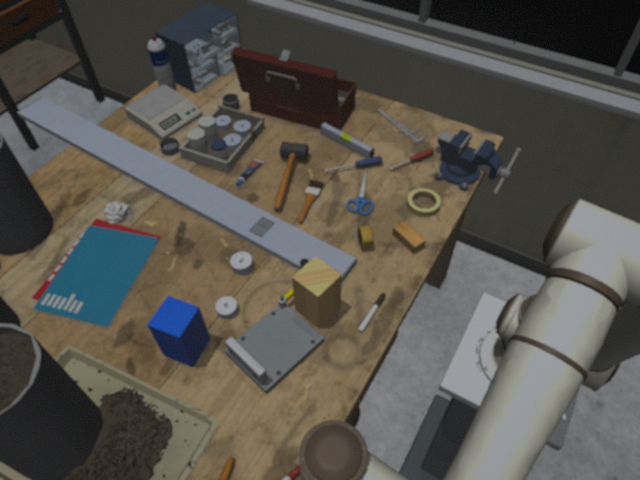

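View pics/top0.png

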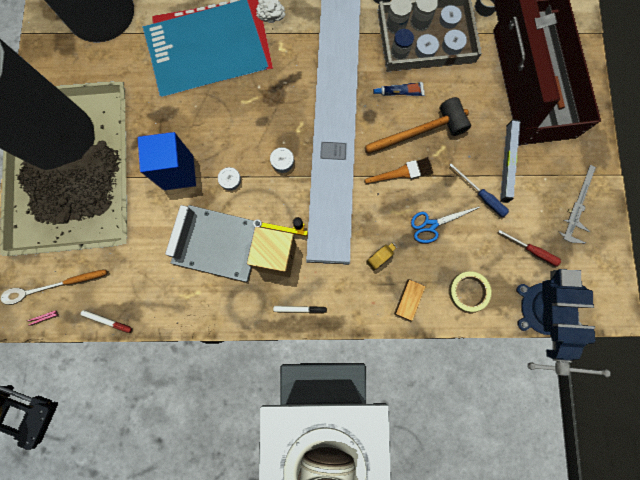

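```bash
cat > h.py <<'E'
import numpy as np,cv2
from station import manip
def cloud(d):
    K=d["intrinsics"];T=d["world_from_camera"];Z=d["range_z"]
    v,u=np.mgrid[0:480,0:640]
    P=np.stack([(u-K[0,2])/K[0,0]*Z,-(v-K[1,2])/K[1,1]*Z,-Z],-1)
    P=P@T[:3,:3].T+T[:3,3]; P[Z<=0]=np.nan
    return P
E
python3 - <<'E'
from h import *
for n in("top","scene"):
    d=manip.get_image(n);P=cloud(d)
    for l in("jig","gate","gate_knob","post_center","marker_black_mid","tin_mid","small_tin_mid","tape_measure_mid","wood_block_mid","tape_roll_mid"):
        for r in manip.silhouettes(l,n)[:3]:
            if r["conf"]<.2: continue
            m=r["pixels"]; q=P[m]; q=q[~np.isnan(q[:,0])]
            print(n,l,round(r["conf"],2),r["uv"],m.sum(),np.nanmedian(q,0).round(3),np.percentile(q[:,2],[5,50,95,99]).round(3))
            if l in("jig","post_center"):
                for zl,zh in((.012,.028),(.15,.17)):
                    s=q[(q[:,2]>zl)&(q[:,2]<zh)]
                    if len(s)>200: print("   rect",zl,cv2.minAreaRect(s[:,:2].astype(np.float32)*1000),np.median(s[:,2]))
E
```

```text
top jig 0.9 [212.9, 239.8] 5370 [0.567 0.282 0.021] [0.017 0.021 0.081 0.098]
   rect 0.012 ((560.5913696289062, 276.623046875), (204.00723266601562, 160.25453186035156), 75.7812728881836) 0.020326045021574535
top gate 0.73 [289.6, 230.6] 452 [0.593 0.082 0.046] [0.002 0.046 0.101 0.16 ]
top gate_knob 0.77 [286.4, 227.4] 361 [0.594 0.092 0.046] [0.039 0.046 0.1   0.102]
top post_center 0.86 [166.6, 160.4] 2526 [0.74  0.378 0.157] [0.028 0.157 0.163 0.164]
   rect 0.15 ((757.2496948242188, 391.61956787109375), (91.76525115966797, 89.63746643066406), 7.588678359985352) 0.16026684030287297
top post_center 0.59 [269.5, 250.8] 1835 [0.517 0.119 0.16 ] [0.069 0.16  0.163 0.164]
   rect 0.15 ((522.288818359375, 122.86880493164062), (90.55831909179688, 90.06505584716797), 78.92056274414062) 0.16027730852828936
top marker_black_mid 0.76 [298.7, 307.6] 301 [0.388 0.065 0.014] [0.01  0.014 0.019 0.021]
top tin_mid 0.69 [281.9, 158.9] 471 [0.781 0.11  0.033] [0.012 0.033 0.037 0.038]
top tin_mid 0.67 [409.7, 299.9] 757 [ 0.407 -0.217  0.035] [0.014 0.035 0.038 0.039]
top small_tin_mid 0.7 [284.1
[... 1459 characters left out ...]
, 91.38313293457031), 78.73943328857422) 0.16106300379547323
scene marker_black_mid 0.81 [373.4, 311.8] 225 [0.387 0.063 0.015] [0.01  0.015 0.02  0.021]
scene tin_mid 0.57 [243.1, 262.4] 413 [0.78  0.113 0.033] [0.011 0.033 0.038 0.04 ]
scene small_tin_mid 0.85 [226.6, 306.6] 408 [0.731 0.251 0.027] [0.008 0.027 0.032 0.034]
scene tape_measure_mid 0.88 [366.6, 238.2] 338 [ 0.51  -0.133  0.052] [0.014 0.052 0.065 0.067]
scene wood_block_mid 0.73 [409.8, 233.1] 602 [ 0.405 -0.213  0.035] [0.006 0.035 0.04  0.042]
scene tape_roll_mid 0.91 [425.3, 206.7] 632 [ 0.426 -0.377  0.022] [0.001 0.022 0.029 0.031]
scene tape_roll_mid 0.44 [287.9, 297.2] 142 [0.599 0.146 0.049] [0.037 0.049 0.102 0.104]
```

```bash
python3 - <<'E'
import cv2
a=cv2.imread("pics/top0.png")[150:330,130:400]; cv2.imwrite("pics/top0c.png",cv2.resize(a,None,fx=2.9,fy=2.9,interpolation=cv2.INTER_CUBIC))
a=cv2.imread("pics/scene0.png")[220:420,180:420]; cv2.imwrite("pics/sc0c.png",cv2.resize(a,None,fx=2.9,fy=2.9,interpolation=cv2.INTER_CUBIC))
E
```

```text
(no output)
```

View pics/top0c.png

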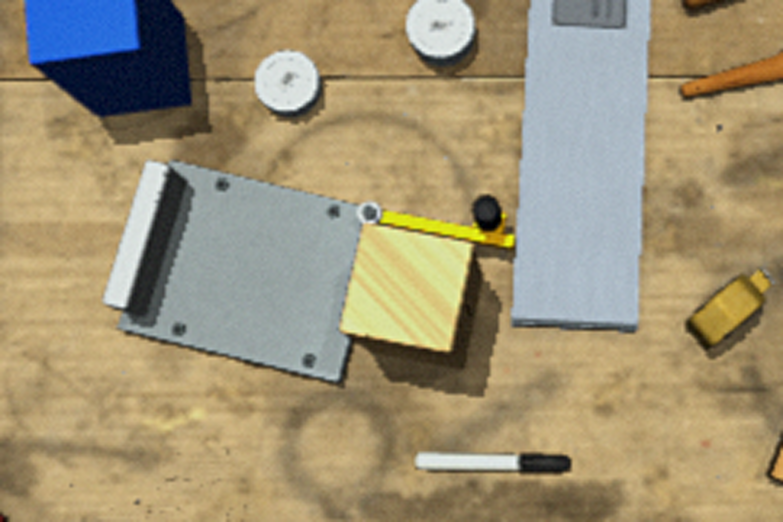

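View pics/sc0c.png

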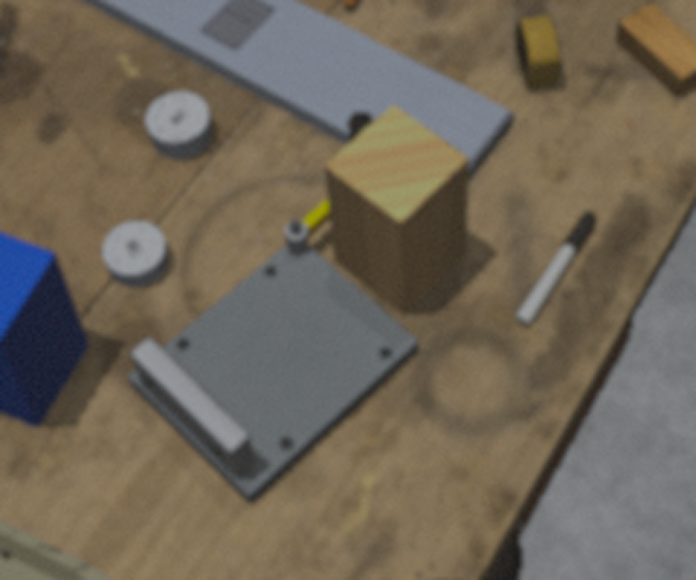

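The top view shows the bed around (213,240), the wooden post around (270,250) with the gate and knob beside it at (300,228), and the blue look-alike at (166,160). The fitted bed rectangle is 204 x 160 mm. That puts the jig origin at about (0.536, 0.178) with its x axis at 75.8°. The post sits at jig x = -57 mm, y ≈ 0. I'm moving behind the post, with the jaws across the jig.

Emit:
{"fn": "servo_tool", "kwargs": {"plan": [[0.5,[0.39,-0.7,0.1],-0.98],[0.5,[0.39,-0.7,0.1],-0.98],[0.5,[0.39,-0.7,0.1],-0.98],[0.5,[0.39,-0.7,0],-0.98],[0.5,[0.39,-0.7,0],-0.98],[0.5,[0.39,-0.7,0],-0.98],[0.5,[0.39,-0.7,0],-0.98],[0.5,[0.39,-0.7,0],-0.98],[0.5,[0.39,-0.7,0],-0.98],[0.5,[0.39,-0.7,0],-0.98]]}}

```text
clock: 2.2
eef_pos: [0.4079, 0.2363, 0.2379]
ee_rot: [-0.0, 0.787, -0.617, 0.0]
ft_force: [-0.3, 1.0, -0.2]
finger_gap: 0.5
```

Emit:
{"fn": "servo_tool", "kwargs": {"plan": [[0.5,[0.39,-0.7,0],-0.98],[0.5,[0.39,-0.7,0],-0.98],[0.5,[0.39,-0.7,0],-0.98],[0.5,[0.39,-0.7,0],-0.98],[0.5,[0.39,-0.7,0],-0.98],[0.5,[0,0,0],0],[0.5,[0,0,0],0],[0.5,[0,0,0],0]]}}

```text
clock: 3.0
eef_pos: [0.5046, 0.0633, 0.2376]
ee_rot: [0.0, -0.615, 0.788, 0.0]
ft_force: [-0.2, 0.3, 0.1]
finger_gap: 0.499
```

```bash
cat >> h.py <<'E'
O=np.array([.5356,.1777]);X=np.array([.2456,.9694]);Y=np.array([-.9694,.2456])
def jig(p): p=np.asarray(p)[...,:2]-O; return np.stack([p@X,p@Y],-1)
def st():
    from scipy.spatial.transform import Rotation as R
    s=manip.get_state();q=s["ee_rot"];r=R.from_quat([q[1],q[2],q[3],q[0]]).as_matrix()
    print("t",s["clock"],"pos",s["eef_pos"].round(4),"jig",(jig(s["eef_pos"])*1000).round(1),"tooly in jig deg",np.degrees(np.arctan2(r[:2,1]@Y,r[:2,1]@X)).round(2),"F",s["ft_force"].round(1),"gap",s["finger_gap"])
E
python3 - <<'E'
from h import *
st()
for n in("top","scene"):
    d=manip.get_image(n);cv2.imwrite(f"pics/{n}1.png",d["frame"][150:400,130:450,::-1].repeat(2,0).repeat(2,1))
P=cloud(manip.get_image("top"));print(P[130:250:30,340])
E
```

```text
t 3.0 pos [0.5046 0.0633 0.2376] jig [-118.5    1.9] tooly in jig deg 90.18 F [-0.2  0.3  0.1] gap 0.4991471680445611
[[ 0.8695123  -0.04968059  0.02232929]
 [ 0.78190685 -0.04814933  0.02627532]
 [ 0.69918915 -0.0470029   0.02296978]
 [ 0.61785653 -0.04582457  0.02091972]]
```

View pics/top1.png

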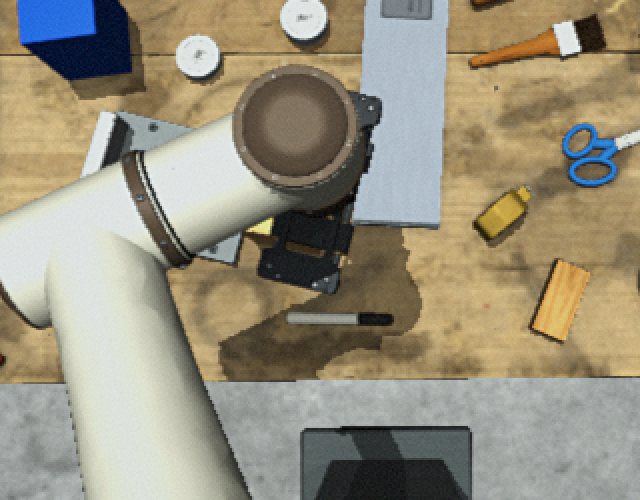

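The arm is behind the post, above everything, and the jaws are square to the jig (90.2°). The plate nearby is about 22 mm high. I'll back off a little and lower.

Emit:
{"fn": "servo_tool", "kwargs": {"plan": [[0.5,[-0.06,-0.24,0],0],[0.5,[0,0,-0.54],0],[0.5,[0,0,-0.54],0],[0.5,[0,0,-0.54],0],[0.5,[0,0,-0.54],0],[0.5,[0,0,0],0],[0.5,[0,0,0],0]]}}

```text
clock: 3.85
eef_pos: [0.5021, 0.0507, 0.1301]
ee_rot: [-0.0, -0.615, 0.788, -0.0]
ft_force: [-0.1, -1.3, 0.1]
finger_gap: 0.5
```

Emit:
{"fn": "servo_tool", "kwargs": {"plan": [[0.5,[0.025,0.097,0],0],[0.5,[0.025,0.097,0],0],[0.5,[0.025,0.097,0],0],[0.5,[0.025,0.097,0],0],[0.5,[0.025,0.097,0],0],[0.5,[0.025,0.097,0],0],[0.5,[0.025,0.097,0],0],[0.5,[0.025,0.097,0],0]]}}

```text
clock: 4.65
eef_pos: [0.512, 0.0899, 0.1297]
ee_rot: [0.0, -0.615, 0.789, -0.0]
ft_force: [-0.6, -3.1, 3.2]
finger_gap: 0.5
```

```bash
python3 - <<'E'
from h import *
st()
d=manip.get_image("scene");cv2.imwrite(f"pics/s2.png",d["frame"][200:400,180:440,::-1].repeat(3,0).repeat(3,1))
E
```

```text
t 4.65 pos [0.512  0.0899 0.1297] jig [-90.9   1.3] tooly in jig deg 90.12 F [-0.6 -3.1  3.2] gap 0.4997193358005832
```

View pics/s2.png

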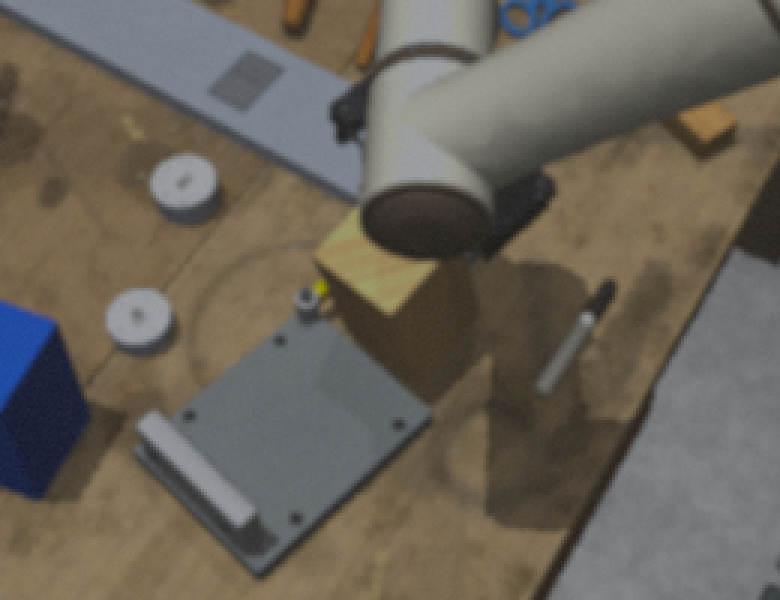

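The post has started to tip on its front foot edge, against a force of about 3 N. I'll keep pushing.

Emit:
{"fn": "servo_tool", "kwargs": {"plan": [[0.5,[0.025,0.097,0],0],[0.5,[0.025,0.097,0],0],[0.5,[0.025,0.097,0],0],[0.5,[0.025,0.097,0],0],[0.5,[0.025,0.097,0],0],[0.5,[0.025,0.097,0],0],[0.5,[0.025,0.097,0],0],[0.5,[0.025,0.097,0],0]]}}

```text
clock: 5.5
eef_pos: [0.5219, 0.1289, 0.1293]
ee_rot: [-0.0, -0.615, 0.789, 0.0]
ft_force: [0.7, -1.2, 1.2]
finger_gap: 0.502
```

```bash
python3 - <<'E'
from h import *
st()
d=manip.get_image("scene");cv2.imwrite(f"pics/s3.png",d["frame"][200:400,180:440,::-1].repeat(3,0).repeat(3,1))
E
```

```text
t 5.5 pos [0.5219 0.1289 0.1293] jig [-50.7   1.3] tooly in jig deg 90.12 F [ 0.7 -1.2  1.2] gap 0.502466833465822
```

View pics/s3.png

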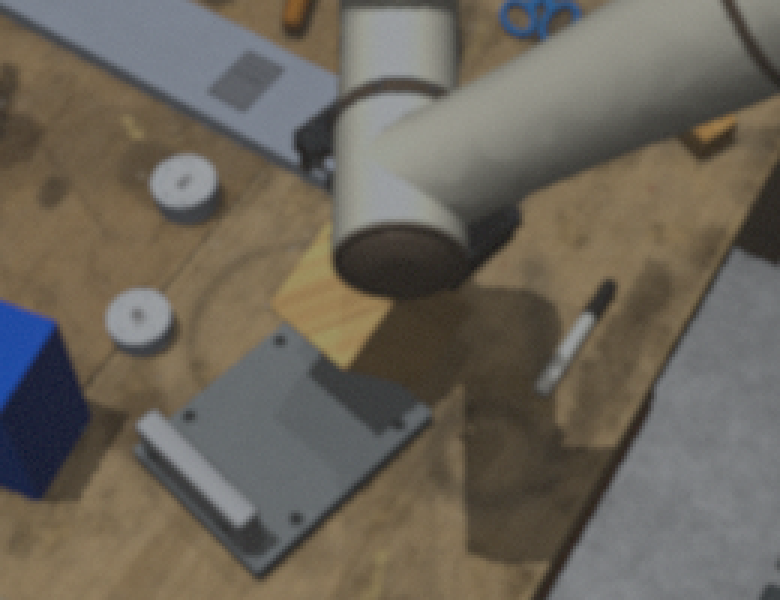

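It is close to the balance point, and the force is falling. I'll carry on slowly.

Emit:
{"fn": "servo_tool", "kwargs": {"plan": [[0.5,[0.025,0.097,0],0],[0.5,[0.025,0.097,0],0],[0.5,[0.025,0.097,0],0],[0.5,[0.025,0.097,0],0],[0.5,[0,0,0],0],[0.5,[0,0,0],0],[0.5,[0,0,0],0],[0.5,[0,0,0],0]]}}

```text
clock: 6.35
eef_pos: [0.5267, 0.1476, 0.1293]
ee_rot: [-0.0, -0.615, 0.789, 0.0]
ft_force: [-0.1, 1.5, 0.1]
finger_gap: 0.499
```

```bash
python3 - <<'E'
from h import *
st()
d=manip.get_image("scene");cv2.imwrite(f"pics/s4.png",d["frame"][200:400,180:440,::-1].repeat(3,0).repeat(3,1))
E
```

```text
t 6.35 pos [0.5267 0.1476 0.1293] jig [-31.4   1.2] tooly in jig deg 90.11 F [-0.1  1.5  0.1] gap 0.49911747052708183
```

View pics/s4.png

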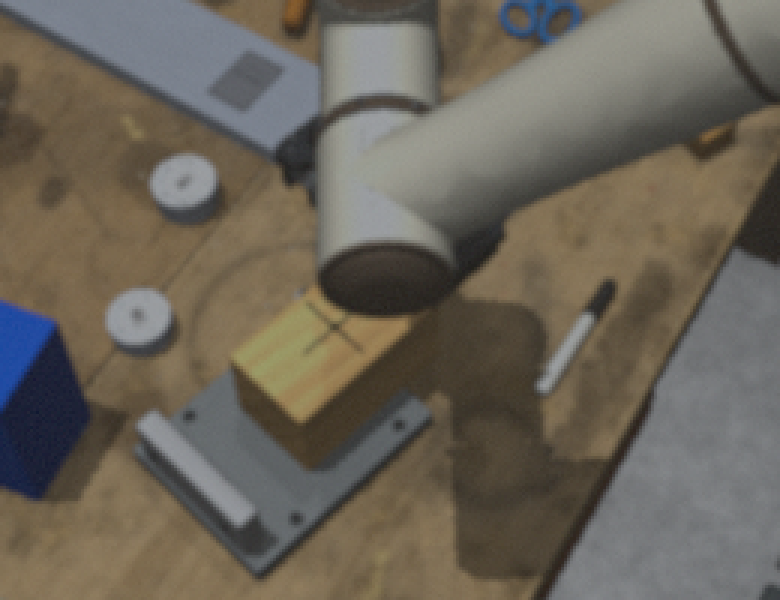

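The post now lies on the bed with the cross up, at (333,327) in the crop. I'll back off and measure it.

Emit:
{"fn": "servo_tool", "kwargs": {"plan": [[0.5,[-0.06,-0.25,0.4],0],[0.5,[-0.12,-0.48,0],0],[0.5,[-0.06,-0.25,0],0],[0.5,[0,0,0],0],[0.5,[0,0,0],0]]}}

```text
clock: 6.9
eef_pos: [0.515, 0.0987, 0.1494]
ee_rot: [-0.0, -0.615, 0.789, 0.0]
ft_force: [0.0, 0.2, 0.4]
finger_gap: 0.504
```

```bash
cat >>h.py <<'E'
def post():
    d=manip.get_image("scene");P=cloud(d);p=P.reshape(-1,3);p=p[~np.isnan(p[:,0])];p=p[(p[:,2]>.1)&(p[:,2]<.122)]
    j=jig(p);m=(j[:,0]>-.045)&(j[:,0]<.2)&(abs(j[:,1])<.075);s=j[m]*1000
    print("n",m.sum(),"z",np.median(p[m,2]),"pct x",np.percentile(s[:,0],[.5,5,50,95,99.5]).round(1),"y",np.percentile(s[:,1],[.5,50,99.5]).round(1),cv2.minAreaRect(s.astype(np.float32)))
    return d
E
python3 - <<'E'
from h import *
st();post()
E
```

```text
t 6.9 pos [0.515  0.0987 0.1494] jig [-81.7   0.6] tooly in jig deg 90.09 F [0.  0.2 0.4] gap 0.5039049027511942
n 2085 z 0.1107930303305289 pct x [-43.8 -35.4  39.6 108.7 114. ] y [-43.7   4.5  46.5] ((35.30032730102539, 0.3748054504394531), (160.13925170898438, 93.47174072265625), 0.26155954599380493)
```

The post lies at jig x from about -46 to +114, y ≈ 0, and square to the jig. It has to slide about 66 mm. I'll lower behind its end and push.

Emit:
{"fn": "servo_tool", "kwargs": {"plan": [[0.5,[0,0,-0.6],0],[0.5,[0,0,-0.6],0],[0.5,[0,0,-0.6],0],[0.5,[0,0,0],0],[0.5,[0.05,0.194,0],0],[0.5,[0.05,0.194,0],0],[0.5,[0.025,0.097,0],0],[0.5,[0.025,0.097,0],0],[0.5,[0.025,0.097,0],0],[0.5,[0.025,0.097,0],0]]}}

```text
clock: 7.95
eef_pos: [0.5242, 0.136, 0.0613]
ee_rot: [-0.002, -0.615, 0.788, -0.001]
ft_force: [-2.6, -8.2, 6.7]
finger_gap: 0.496
```

Emit:
{"fn": "servo_tool", "kwargs": {"plan": [[0.5,[0.025,0.097,0],0],[0.5,[0.025,0.097,0],0],[0.5,[0.025,0.097,0],0],[0.5,[0.025,0.097,0],0],[0.5,[0.025,0.097,0],0],[0.5,[0.025,0.097,0],0]]}}

```text
clock: 8.55
eef_pos: [0.5315, 0.1648, 0.0613]
ee_rot: [-0.002, -0.615, 0.789, -0.001]
ft_force: [-2.3, -8.7, 7.1]
finger_gap: 0.503
```

```bash
python3 - <<'E'
from h import *
st();d=post();cv2.imwrite(f"pics/s5.png",d["frame"][200:400,180:440,::-1].repeat(3,0).repeat(3,1))
E
```

```text
t 8.55 pos [0.5315 0.1648 0.0613] jig [-13.5   0.8] tooly in jig deg 90.12 F [-2.3 -8.7  7.1] gap 0.5026665738663811
n 1378 z 0.11091098449305248 pct x [ 35.7  55.9 110.5 153.6 156.5] y [-42.2  -0.2  47.5] ((92.35466766357422, 2.8308944702148438), (93.32878112792969, 128.9851837158203), 89.7813949584961)
```

View pics/s5.png

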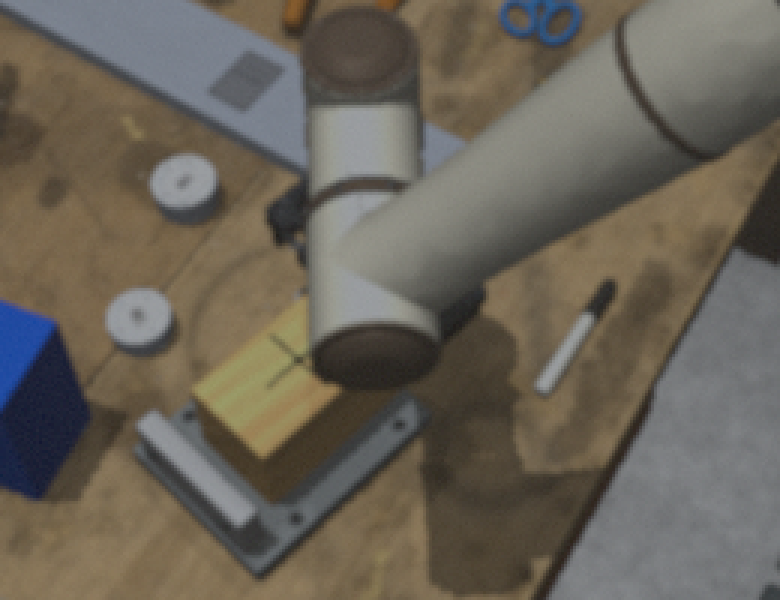

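The end is at x ≈ 157 and still square, with about 23 mm left.

Emit:
{"fn": "servo_tool", "kwargs": {"plan": [[0.5,[0.025,0.097,0],0],[0.5,[0.025,0.097,0],0],[0.5,[0.025,0.097,0],0],[0.5,[0.025,0.097,0],0],[0.5,[0.01,0.039,0],0],[0.5,[0,0,0],0]]}}

```text
clock: 9.2
eef_pos: [0.5373, 0.1867, 0.0612]
ee_rot: [-0.001, -0.615, 0.788, -0.001]
ft_force: [-2.6, -6.1, 6.0]
finger_gap: 0.501
```

Emit:
{"fn": "servo_tool", "kwargs": {"plan": [[0.5,[0.01,0.039,0],0],[0.5,[0,0,0],0]]}}

```text
clock: 9.4
eef_pos: [0.5371, 0.1867, 0.0612]
ee_rot: [-0.003, -0.615, 0.789, -0.001]
ft_force: [-1.1, -12.2, 7.2]
finger_gap: 0.498
```

```bash
python3 - <<'E'
from h import *
st();post()
E
```

```text
t 9.4 pos [0.5371 0.1867 0.0612] jig [9.1 0.7] tooly in jig deg 90.11 F [ -1.1 -12.2   7.2] gap 0.4977316726523664
n 1401 z 0.11082930210201325 pct x [ 58.   77.3 132.6 176.1 178.6] y [-42.5  -1.7  47.7] ((114.92753601074219, 1.3699493408203125), (128.63461303710938, 94.3944320678711), 0.1304808109998703)
```

Emit:
{"fn": "servo_tool", "kwargs": {"plan": [[0.5,[0.01,0.039,0],0],[0.5,[0,0,0],0],[0.5,[0.01,0.039,0],0],[0.5,[0,0,0],0],[0.5,[0.01,0.039,0],0],[0.5,[0,0,0],0]]}}

```text
clock: 10.05
eef_pos: [0.5367, 0.1865, 0.0612]
ee_rot: [-0.009, -0.615, 0.789, -0.003]
ft_force: [-0.6, -28.6, 13.0]
finger_gap: 0.5
```

Home: the force rises to 29 N with no further travel. I'll back off, lift and check.

Emit:
{"fn": "servo_tool", "kwargs": {"plan": [[0.0,[-0.05,-0.2,0],0],[0.0,[-0.1,-0.39,0],0],[0.0,[-0.1,-0.39,0],0],[0.0,[-0.1,-0.39,0],0.0],[0.0,[0,0,0.6],0],[0.0,[0,0,0.6],0],[0,[-0.2,-0.6,0.4],0],[0,[-0.2,-0.6,0.4],0],[0,[0,-0.4,0],0],[0,[0,0,0],0]]}}

```text
clock: 11.05
eef_pos: [0.5017, 0.0452, 0.1604]
ee_rot: [0.001, -0.614, 0.789, -0.0]
ft_force: [-1.0, -0.5, 0.1]
finger_gap: 0.001
```

```bash
python3 - <<'E'
from h import *
st();post()
d=manip.get_image("top");P=cloud(d);p=P.reshape(-1,3);f=d["frame"].reshape(-1,3).astype(int)
cv2.imwrite(f"pics/t6.png",d["frame"][150:400,130:450,::-1].repeat(2,0).repeat(2,1))
j=jig(p)*1000
k=(j[:,0]>-140)&(j[:,0]<30)&(j[:,1]<-50)&(j[:,1]>-120)
a=k&(p[:,2]>.085)&(p[:,2]<.108);print("knob",a.sum(),np.nanmedian(j[a],0),j[a].min(0) if a.any() else 0,j[a].max(0) if a.any() else 0)
b=k&(f[:,0]>130)&(f[:,2]<60)&(p[:,2]>.03)&(p[:,2]<.06);print("bar",b.sum(),cv2.minAreaRect(j[b].astype(np.float32)))
E
```

```text
t 11.05 pos [0.5017 0.0452 0.1604] jig [-136.8    0.3] tooly in jig deg 89.96 F [-1.  -0.5  0.1] gap 0.001392217128730609
n 2243 z 0.11091173309135605 pct x [ 20.4  28.3 103.6 173.6 178.7] y [-42.3   5.2  47.3] ((98.60578918457031, 2.2448692321777344), (161.54278564453125, 92.62879180908203), 0.10238604247570038)
knob 0 [nan nan] 0 0
bar 0 ((0.0, 0.0), (0.0, 0.0), 0.0)
  return np.nanmean(a, axis, out=out, keepdims=keepdims)
```

View pics/t6.png

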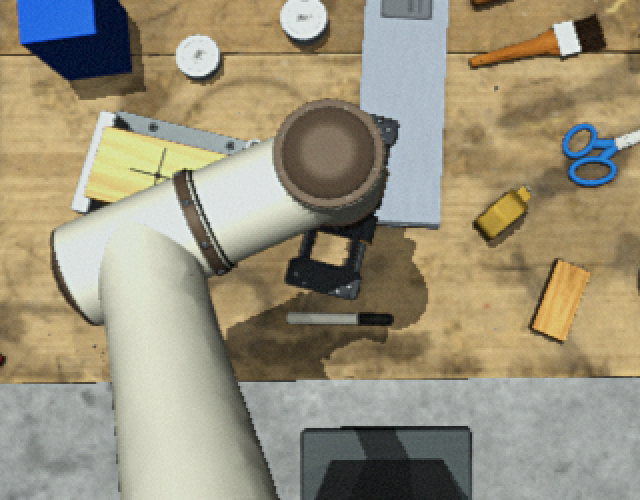

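The post sits against the stop, its end measured at x ≈ 179 and its axis within 0.1°. The arm hides the gate, and the gate hasn't been touched, so I'll measure it from the first images.

```bash
python3 - <<'E'
from h import *
for n in("top","scene"):
    d=np.load(n+"0.npz");P=cloud(d);p=P.reshape(-1,3);f=d["frame"].reshape(-1,3).astype(int);j=jig(p)*1000
    k=(j[:,0]>-140)&(j[:,0]<30)&(j[:,1]<-55)&(j[:,1]>-120)
    a=k&(p[:,2]>.09)&(p[:,2]<.108)
    if a.sum(): print(n,"knob",a.sum(),j[a].min(0),j[a].max(0))
    b=k&(f[:,0]>130)&(f[:,2]<60)&(p[:,2]>.03)&(p[:,2]<.06);print("bar",b.sum(),cv2.minAreaRect(j[b].astype(np.float32)), j[b].min(0),j[b].max(0))
    c=k&(f.max(1)<70)&(p[:,2]>.04);print("dark",c.sum(),j[c].min(0),j[c].max(0))
E
```

```text
top knob 79 [-107.29255117  -99.94370954] [-84.64970297 -76.1545105 ]
bar 212 ((-60.65056228637695, -79.66276550292969), (117.29007720947266, 29.26285171508789), 7.121920585632324) [-120.65713608 -100.00389319] [ -3.3265762  -65.44014666]
dark 95 [-107.89496595  -99.94370954] [  3.02727747 -66.47195728]
scene knob 54 [-109.75874455 -103.4688009 ] [-85.37241013 -80.0865492 ]
bar 34 ((-18.95305633544922, -72.16392517089844), (30.63994789123535, 11.101381301879883), 9.26427936553955) [-33.92042569 -77.4471771 ] [ -3.69987887 -65.69521559]
dark 31 [-102.75606211  -98.0084248 ] [  9.01922175 -68.37273082]
```

Emit:
{"fn": "servo_tool", "kwargs": {"plan": [[0,[0.68,0.03,0],0],[0,[0.68,0.03,0],0],[0,[0.68,0.03,0],0],[0,[0.68,0.04,0],0],[0,[0,0,0],0],[0,[0,0,-0.6],0],[0,[0,0,-0.6],0],[0,[0,0,-0.6],0],[0,[0,0,0],0],[0,[0,0,0],0]]}}

```text
clock: 12.15
eef_pos: [0.6381, 0.0542, 0.0694]
ee_rot: [-0.001, -0.616, 0.788, -0.0]
ft_force: [0.4, 0.2, 0.5]
finger_gap: 0.006
```

```bash
python3 - <<'E'
from h import *
st()
for n in ("scene","top"):
    d=manip.get_image(n);cv2.imwrite(f"pics/{n}7.png",d["frame"][180:400,180:440,::-1].repeat(2,0).repeat(2,1))
p0=jig(manip.get_state()["eef_pos"])
th=np.linspace(1.65,0,20);q=np.array([[.008,-.07]+.105*np.array([-np.sin(t),np.cos(t)])+.0385*np.array([-np.cos(t),-np.sin(t)]) for t in th])
print((q*1000).round(0).tolist())
w=np.vstack([p0,q]);dw=np.diff(w,axis=0)@np.stack([X,Y])
print((dw/.05).round(2).tolist())
E
```

```text
t 12.15 pos [0.6381 0.0542 0.0694] jig [ -94.5 -129.7] tooly in jig deg 90.2 F [0.4 0.2 0.5] gap 0.005689791875566572
[[-94.0, -117.0], [-97.0, -108.0], [-100.0, -98.0], [-102.0, -89.0], [-103.0, -79.0], [-104.0, -70.0], [-103.0, -60.0], [-102.0, -50.0], [-100.0, -41.0], [-97.0, -32.0], [-93.0, -23.0], [-89.0, -14.0], [-84.0, -6.0], [-78.0, 2.0], [-71.0, 9.0], [-64.0, 16.0], [-56.0, 22.0], [-48.0, 27.0], [-39.0, 31.0], [-30.0, 35.0]]
[[-0.28, 0.08], [-0.19, -0.03], [-0.19, -0.01], [-0.19, 0.01], [-0.19, 0.02], [-0.19, 0.04], [-0.19, 0.06], [-0.18, 0.07], [-0.17, 0.09], [-0.16, 0.1], [-0.16, 0.12], [-0.14, 0.13], [-0.13, 0.14], [-0.12, 0.15], [-0.11, 0.16], [-0.09, 0.17], [-0.08, 0.18], [-0.06, 0.18], [-0.04, 0.19], [-0.03, 0.19]]
```

View pics/scene7.png

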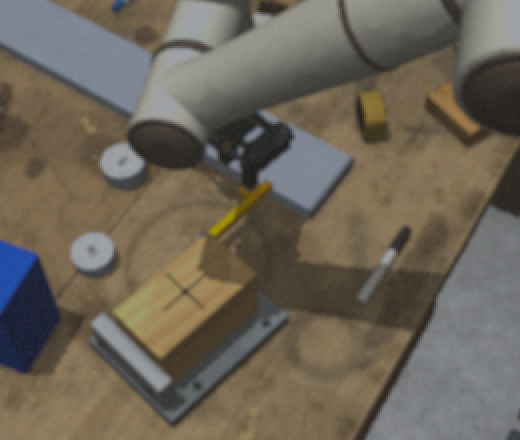

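The scene view shows the post home against the stop, the gate bar sticking straight out at (240,205), and the fingers beyond the knob. Now I'll swing the gate.

Emit:
{"fn": "servo_tool", "kwargs": {"plan": [[0,[-0.28,0.08,0],0],[0,[-0.19,-0.03,0],0],[0,[-0.19,-0.01,0],0],[0,[-0.19,0.01,0],0],[0,[-0.19,0.02,0],0],[0,[-0.19,0.04,0],0],[0,[-0.19,0.06,0],0],[0,[-0.18,0.07,0],0],[0,[-0.17,0.09,0],0],[0,[0,0,0],0]]}}

```text
clock: 13.25
eef_pos: [0.5482, 0.0706, 0.0694]
ee_rot: [-0.001, -0.615, 0.788, 0.0]
ft_force: [-0.1, 0.2, -0.8]
finger_gap: 0.004
```

```bash
python3 - <<'E'
from h import *
st()
d=manip.get_image("scene");cv2.imwrite(f"pics/s8.png",d["frame"][180:400,180:440,::-1].repeat(3,0).repeat(3,1)[:600])
E
```

```text
t 13.25 pos [0.5482 0.0706 0.0694] jig [-100.7  -38.5] tooly in jig deg 90.17 F [-0.1  0.2 -0.8] gap 0.004237038516367178
```

View pics/s8.png

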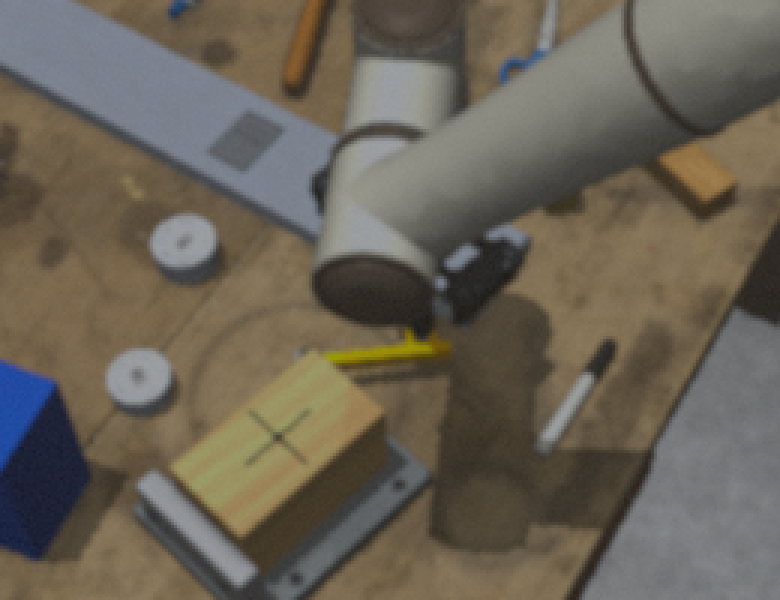

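The gate is following; the bar now points at about (400,350) in the crop. I'll continue along the arc.

Emit:
{"fn": "servo_tool", "kwargs": {"plan": [[0,[-0.16,0.1,0],0],[0,[-0.16,0.12,0],0],[0,[-0.14,0.13,0],0],[0,[-0.13,0.14,0],0],[0,[-0.12,0.15,0],0],[0,[-0.11,0.16,0],0],[0,[-0.09,0.17,0],0],[0,[-0.08,0.18,0],0],[0,[-0.06,0.18,0],0],[0,[0,0,0],0]]}}

```text
clock: 14.3
eef_pos: [0.4973, 0.1381, 0.0696]
ee_rot: [0.0, -0.616, 0.788, 0.0]
ft_force: [-0.1, 0.2, 0.1]
finger_gap: 0.006
```

```bash
python3 - <<'E'
from h import *
st()
d=manip.get_image("scene");cv2.imwrite(f"pics/s9.png",d["frame"][180:400,180:440,::-1].repeat(3,0).repeat(3,1)[:600])
E
```

```text
t 14.3 pos [0.4973 0.1381 0.0696] jig [-47.8  27.4] tooly in jig deg 90.22 F [-0.1  0.2  0.1] gap 0.006057147864365118
```

View pics/s9.png

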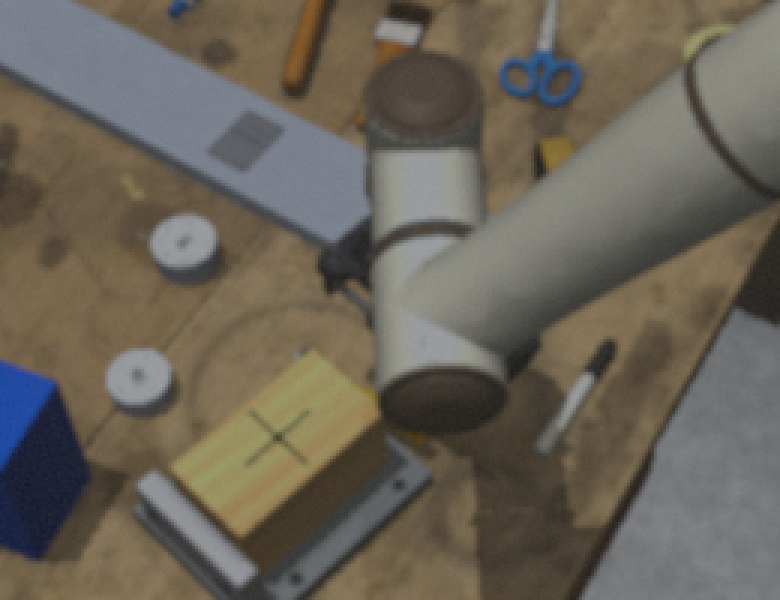

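The gate is nearly shut. I'll finish along +x until the stop resists.

Emit:
{"fn": "servo_tool", "kwargs": {"plan": [[0,[-0.04,0.19,0],0],[0,[0.0,0.1,0],0],[0,[0.015,0.06,0],0],[0,[0.015,0.06,0],0],[0,[0,0,0],0],[0,[0,0,0],0]]}}

```text
clock: 14.95
eef_pos: [0.4972, 0.1574, 0.0695]
ee_rot: [0.0, -0.615, 0.789, -0.0]
ft_force: [0.4, -0.2, 0.3]
finger_gap: 0.009
```

```bash
python3 - <<'E'
from h import *
st()
E
```

```text
t 14.95 pos [0.4972 0.1574 0.0695] jig [-29.1  32.3] tooly in jig deg 90.12 F [ 0.4 -0.2  0.3] gap 0.008780803612655501
```

Emit:
{"fn": "servo_tool", "kwargs": {"plan": [[0,[0.01,0.039,0],0],[0,[0.01,0.039,0],0],[0,[0,0,0],0]]}}

```text
clock: 15.25
eef_pos: [0.497, 0.1579, 0.0695]
ee_rot: [-0.003, -0.615, 0.789, -0.001]
ft_force: [0.8, -11.1, 2.7]
finger_gap: 0.006
```

Emit:
{"fn": "servo_tool", "kwargs": {"plan": [[0,[0.01,0.039,0],0],[0,[0.0,0.0,0],0],[0,[0,0,0],0]]}}

```text
clock: 15.55
eef_pos: [0.497, 0.1581, 0.0695]
ee_rot: [-0.005, -0.615, 0.789, -0.002]
ft_force: [2.4, -15.8, 3.9]
finger_gap: 0.006
```

The gate is against its stop: 16 N with no movement. I'll back off and clear the view.

Emit:
{"fn": "servo_tool", "kwargs": {"plan": [[0,[-0.03,-0.12,0],0],[0,[-0.1,-0.4,0],0],[0,[-0.1,-0.4,0],0],[0,[0,0,0.6],0],[0,[0,0,0.8],0],[0,[0,0,0.8],0],[0,[-0.3,-0.8,0],0],[0,[-0.3,-0.8,0],0],[0,[0,-0.9,0],0],[0,[0,-0.9,0],0]]}}

```text
clock: 16.55
eef_pos: [0.4557, -0.0548, 0.1801]
ee_rot: [0.001, -0.615, 0.788, -0.0]
ft_force: [1.5, -0.1, 0.0]
finger_gap: 0.006
```

Emit:
{"fn": "servo_tool", "kwargs": {"plan": [[0,[0,-0.9,0],0],[0,[0,-0.9,0],0],[0,[0,-0.9,0],0],[0,[0,-0.9,0],0],[0,[0,0,0],0],[0,[0,0,0],0]]}}

```text
clock: 17.15
eef_pos: [0.4556, -0.2341, 0.1792]
ee_rot: [0.0, -0.614, 0.79, 0.0]
ft_force: [-0.5, 0.3, -0.9]
finger_gap: 0.008
```

```bash
python3 - <<'E'
from h import *
st();post()
for n in("top","scene"):
    d=manip.get_image(n);P=cloud(d);p=P.reshape(-1,3);f=d["frame"].reshape(-1,3).astype(int);j=jig(p)*1000
    k=(j[:,0]>-60)&(j[:,0]<18)&(j[:,1]<90)&(j[:,1]>-90)
    a=k&(p[:,2]>.09)&(p[:,2]<.108);print(n,"knob",a.sum(),j[a].min(0),j[a].max(0))
    b=k&(f[:,0]>110)&(f[:,2]<60)&(p[:,2]>.035)&(p[:,2]<.055);s=j[b]
    if len(s)>5: print("bar",b.sum(),"slope",np.polyfit(s[:,1],s[:,0],1),s.min(0),s.max(0))
    c=(abs(p[:,2]-.11)<.006)&(j[:,0]>0)&(j[:,0]<195)&(abs(j[:,1])<70);print("posttop",cv2.minAreaRect(j[c].astype(np.float32)))
    e=(abs(p[:,2]-.08)<.006)&(j[:,0]>170)&(j[:,0]<215)&(abs(j[:,1])<75);print("stop",j[e].min(0),j[e].max(0))
    cv2.imwrite(f"pics/{n}10.png",d["frame"][150:400,130:450,::-1].repeat(2,0).repeat(2,1))
    for l in("marker_black_mid","tin_mid","small_tin_mid","tape_measure_mid","wood_block_mid","tape_roll_mid"):
        for r in manip.silhouettes(l,n)[:1]: print(l,round(r["conf"],2),np.nanmedian(P[r["pixels"]],0).round(3))
E
```

```text
t 17.15 pos [ 0.4556 -0.2341  0.1792] jig [-418.8  -23.6] tooly in jig deg 89.93 F [-0.5  0.3 -0.9] gap 0.0075189831793917574
n 2266 z 0.11083746716311504 pct x [ -7.1  25.9 102.6 173.2 178.5] y [-42.9   6.1  47.5] ((81.74095916748047, 2.2686767578125), (195.06002807617188, 93.7475357055664), 0.3415745794773102)
top knob 85 [-17.51151881  22.86988228] [ 6.22212736 46.56114948]
bar 194 slope [-0.05592893  5.77430215] [-16.04970487 -59.81348641] [14.7060244  59.11212529]
posttop ((100.59571075439453, 2.3834877014160156), (161.1713104248047, 90.13997650146484), 0.07367099821567535)
stop [174.02944519 -64.5253067 ] [203.65328103  65.00186235]
marker_black_mid 0.88 [0.388 0.06  0.014]
tin_mid 0.71 [0.781 0.11  0.033]
small_tin_mid 0.82 [0.73  0.247 0.027]
tape_measure_mid 0.17 [0.388 0.072 0.014]
wood_block_mid 0.66 [ 0.407 -0.213  0.035]
tape_roll_mid 0.57 [ 0.403 -0.39   0.024]
scene knob 76 [-17.53036586  23.2833977 ] [ 4.70627718 47.39237002]
bar 49 slope [ 0.14246311 -1.79809547] [-17.44621018  28.30323581] [13.02856451 59.10067815]
posttop ((99.1358871459961, 1.7339286804199219), (161.10707092285156, 92.44761657714844), 0.28021231293678284)
stop [170.78147512 -65.23482411] [201.40919894  65.92960213]
marker_black_mid 0.75 [0.387 0.057 0.015]
tin_mid 0.93 [0.78  0.113 0.033]
small_tin_mid 0.57 [0.73  0.251 0.027]
tape_measure_mid 0.63 [ 0.509 -0.133  0.052]
wood_block_mid 0.73 [ 0.406 -0.213  0.034]
tape_roll_mid 0.57 [ 0.421 -0.365  0.021]
```

View pics/top10.png

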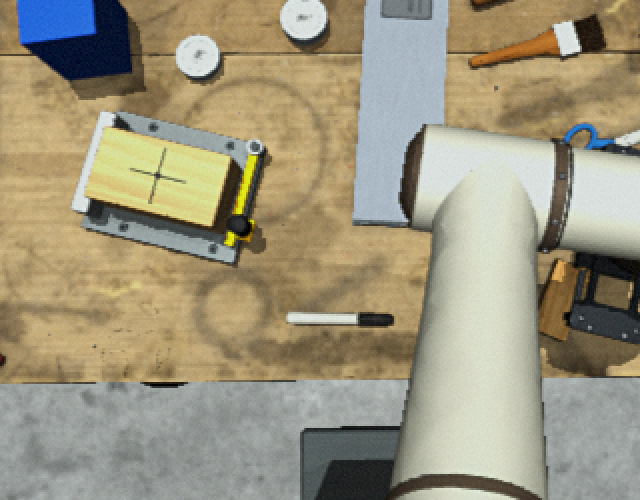

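View pics/scene10.png

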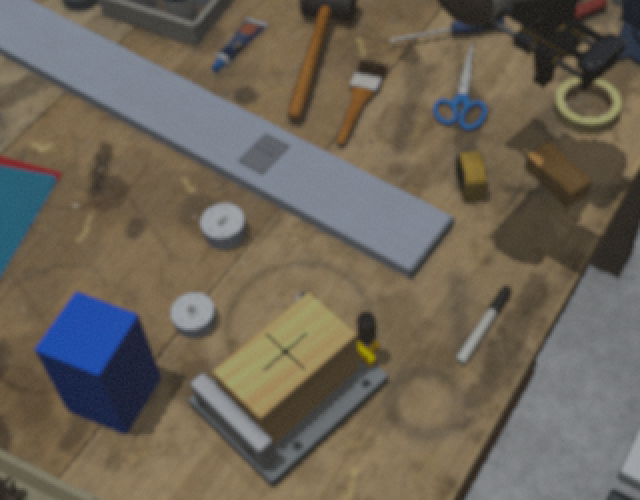

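Both views show the post against the stop with the cross up, at (158,177) in the top crop, and the gate lying across the bed. The knob centre measures (-6, +35) mm, which is the shut position. The arm is clear, so I'm handing in.

```bash
python3 - <<'E'
from station import manip
print(manip.finish_job())
E
```

```text
the job is handed in; nothing more can be done
None
```

The job is done and handed in at about 17 s of the 64 s allowed; `finish_job` gives no verdict. I tipped the wooden post over the bed's front edge and slid it against the end stop until the push force reached 29 N with no more travel. I then pushed the gate by its knob until its stop held at 16 N.

**Last checks, both cameras:**
- **Post:** it lies flat with the cross up and its top face 111 mm above the table. Its end is at x ≈ 179–181 mm, its middle about 2 mm off the bed's middle line, and it is square within about 0.3° (0.005 rad).
- **Gate:** the knob measures (-6, +35) mm in the jig frame, which is the shut position.
- **Robot:** the arm is clear of everything.
- **Bystanders:** the marker, both tins, the wood block and the tape measure read within about 8 mm of their starting positions.

**Readings that disagreed:**
- **Gate bar:** a straight-line fit to the yellow pixels gave slopes of -0.06 (top) and +0.14 (scene). The knob and its bracket spoil that fit, so I relied on the knob position and the contact force.
- **Tape measure:** the top camera's reading (confidence 0.17) was really the marker; the arm was hiding the tape measure there. The scene camera shows it in place.
- **Tape roll:** it read up to 25 mm off in the top view and about 13 mm off in the scene view, where the arm was close to or over it. The tool stayed well above it and met no force there, so I put this down to the arm partly hiding it.

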